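# Hook the pastel tray out from under the drying rack

### The job

The pastel tray stands too far in under the wire drying rack for a hand to get at. Take the red-handled hook from its cradle, drop its bent end into the empty near half of the tray, and drag the tray out until its near side lies flush against the metal stop bar on the drawing board, pressing it home gently: a light but definite pull, some 5 to 10 N beyond what dragging takes, and never more than 20 N in all. Then lift the hook out and lay it back in its cradle; touch the tray with the hook alone, and leave the rack and everything else standing as it is.

Things in the scene. Friction and masses are not known exactly. Their poses are not given: they have to be found in the camera images.
- hook_grip (a point): Hook tool (one rigid piece, about 180 g), middle of its red handle, where it is grasped. Handle 140 long (x), 20 wide (y), 22 tall (z), the middle 85 free between the saddles. A straight rod of 8 diameter runs on along the handle's axis to 200 in front (+x) of this point, then turns straight down. z up. Centre of mass 50 in front. Starts level in its cradle, 65 above the table.
- hook_end (a point): Lowest point of the hook's bent end, 200 in front of the handle's middle (x) and 38 below it (z). The bent piece is an upright round bar of 8 diameter with a round end. Axes as the handle's.
- tray: Loose pale wooden pastel tray, 100 (x) by 130 (y), 30 tall, walls and floor 5, 0.35 to 0.7 kg. Origin: middle of the underside, z up; -x is the near side, facing the stop bar. Far half filled with fixed pastel sticks up to 25 high; near half empty. Starts on the board under the rack, turned up to 0.33 rad from the bar; slides with a drag of 1.5 to 5 N, unlike from run to run.
- tray_pocket (a point): Middle of the tray's empty near half, on its inner floor: 5 above the tray's underside, 22.5 from its origin towards -x. The inner face of the near wall lies 22.5 farther in -x, its top edge 25 higher; the pastel bed begins 22.5 from here in +x; the pocket is 120 wide (y).
- ledge: Two fixed dark clamps on the board (18 high, 27 with knobs, at x -55, y -70 and 70) hold the arms of an aluminium stop bar (15 thick, 200 long in y, 20 high) parallel to y. Origin on the board's top, at the bar's middle in y. The bar's centre is clamped anywhere from x 0 to 60, unlike each time and NOT measured: feel for it. A turned tray meets it with a corner and squares up as it is pulled on.
- board: Fixed brown drawing board, 12 thick, that carries the drying rack. Origin: on the table, z up, x runs in under the rack. The board spans x -90 to 370, y -180 to 180; the clamps with the stop bar are near its origin. Two small ink bottles (28 diameter, 65 tall) stand on it at x 40 to 60, about 155 to either side of its middle line.
- rack_front (a point): Middle of the front top wire of the white wire rack, 150 above the table; axes as the board's. The rack reaches from here 265 in +x; four posts of 10 diameter at x 0 and 265, y -165 and 165. Its wires (up to 8 thick, 55 apart) leave 146 free above the table, 134 above the board.
- cradle: Fixed plywood cradle of the hook, 170 (x) by 60 (y). Origin: middle of its underside, on the table, z up. Two saddles 16 thick at x -52 and +52, each a notch 28 wide with a flared mouth, cheeks up to 78 above the table, bottom 54 above it. Laid back, the handle's middle is over this origin, 65 above the table, bent end to +x.
There are look-alikes about, which are no part of the job. What is shaped like the tray but orange is not meant.

How it is judged:
On the way, in this order (a step that is already met when the one before it is completed fails the run):
1. the hook's end is down inside the tray's empty near half, below the rim, and touches the tray (x of hook_end in the frame of tray between -0.048 and 0.005 m and y of hook_end in the frame of tray between -0.06 and 0.06 m and z of hook_end in the frame of tray below 0.026 m and contact force between hook and tray above 0.7 N), for 0.1 s.
2. the hook pulls the tray flush against the stop bar, pressing it with at least 3 N (x of tray in the frame of stop below 0.0605 m and angle between the x axis of tray and the x axis of stop, either way round below 0.04 rad and y of tray in the frame of stop between -0.08 and 0.08 m and angle between tray's own z axis and vertical below 0.05 rad and contact force between tray and stop above 3 N and contact force between hook and tray above 1 N), for 0.25 s.
At the end, for the whole second after the job is handed in: The tray lies flat and flush against the stop bar (gap under 3 mm, square within 0.04 rad, its middle within 80 mm of the bar's middle); the hook lies level in both saddles of its cradle, bent end forward and down, middles within 25 mm; both at rest and released (x of tray in the frame of stop below 0.0605 m and angle between the x axis of tray and the x axis of stop, either way round below 0.04 rad and y of tray in the frame of stop between -0.08 and 0.08 m and angle between tray's own z axis and vertical below 0.05 rad and linear speed of each of tray, hook below 0.01 m/s and z of hook_grip in the frame of cradle between 0.06 and 0.071 m and y of hook_grip in the frame of cradle between -0.008 and 0.008 m and x of hook_grip in the frame of cradle between -0.025 and 0.025 m and angle between the x axis of hook_grip and the x axis of cradle, either way round below 0.12 rad and x of hook_end in the frame of cradle above 0.1 m and angle between hook_grip's own z axis and vertical below 0.15 rad); the robot touches nothing.
It fails at once if the hook loads the tray with more than 22 N (contact force between hook and tray above 22 N).
It fails at once if the arm or the gripper touches the tray (contact force between any of the arm, the fingers and tray above 1 N).
It fails at once if the tray is tipped (angle between tray's own z axis and vertical above 0.2 rad).
It fails at once if the rack, the board or the stop is knocked by the arm or the hook (contact force between any of the arm, the fingers, hook and board above 15 N or contact force between any of the arm, the fingers, hook and ledge above 15 N).
It fails at once if a bystander is shifted by more than 30 mm (distance of any of ink_blue, ink_amber, brush_pot, paint_jar, tape, mug, sketchbook from where it was at the start of the episode above 0.03 m).
It also fails if it takes over 64 s, if anything falls off the work surface, if the arm or the gripper's body presses on something with over 40 N, if the wrist force passes 120 N, or if a joint passes its speed limit or range.

### The arm

A 7-joint arm with a two-finger parallel gripper is mounted at the origin on the work surface. World frame = base frame: x ahead of the robot, y to its left, z up, the work surface at z = 0. Lengths are in m, angles in rad, forces in N, time in s.
With the tool pointing down it reaches from about 0.35 to 0.9 m from the base axis. Payload 8.1 kg.
Tool frame: the origin (TCP) lies on the centre line of the jaws, within the pads' length; the fingertips stand 19 mm ahead of it and the grasp point (between the pads) is the TCP; z points along the fingers, y is the direction in which the jaws open and shut (so a half turn about z gives the same grasp; the last joint's range is limited). The gripper opens to 92 mm and grips with 3 to 60 N. Pads are 19 mm wide; open, the fingers measure 130 mm over their backs; the gripper's body (75 mm by 190 mm) begins 47 mm behind the grasp point.
Start: joints at [-0.103, 0.434, 0.025, 1.573, -0.012, 1.134, -0.075], TCP at [0.625, -0, 0.246] pointing down, gripper open.
Joint ranges: [-2.62, 2.62], [-0.44, 2.09], [-1.27, 1.32], [0.08, 2.57], [-1.32, 4.46], [0.12, 2], [-2.74, 2.74]. Speed limits (rad/s): [2.22, 2.22, 3.01, 3.01, 3.14, 3.14, 3.14].

### API

Orientations are given as a rotation vector (axis times angle).
In Python, from cell import monitor, imaging, workorder, outline_of gives the robot as it stands.
- The arm moves only by the tool move_arm, never from a script. Its argument "series" is a list of rows, each a list of 6 numbers: the shift along the world's x, y, z in cm, then the turn, a rotation vector about the world's x, y, z in degrees. A call has 1 to 8 rows; each row shifts and turns the commanded pose from where the row before left it; what a row does not reach is not made up. A row lasts 1/10 s, in which the tool goes at most 50 mm and 8.59 degrees, less where a joint would pass 70% of its speed; a pose out of reach is approached as far as the arm can. A call with a gripper value outside its range is refused whole. "grip" is the opening, from 0 (shut) to 1 (fully open), set as the call begins (left out, the last holds). The fingers move at their own pace and stop on an object; "force" is the grip in N (left out, the last holds). Time passes only in rows, so rows that do not move let the fingers close. It gives the time, the measured TCP pose, the force and the opening at its end, in the units of the state.
- monitor.observe(): the state, without advancing time (a new reading comes with each control period).
- imaging.get_image(name): name is "scene" or "side" or "wrist"; returns a dict with "color" (420x560x3 uint8, red, green, blue), "fx", "fy", "cx", "cy" (pixels), "rvec" (rotation vector, rad) and "tvec" (3), from world to camera coordinates, as OpenCV has them; the wrist camera has in their place "mount" (4x4, takes a point from camera to tool coordinates, whose origin is the TCP and whose axes are the flange's). Camera axes: x right, y down, z forward; pixel columns grow to the right and rows downward; lengths in m; the calibration is good to about 2 mm. A picture is of the moment at which its call begins: read the wrist's pose just before it. There is no depth.
- workorder.sign_off(): hands the job in, once; it reports no verdict.
Trained networks look in the newest picture that a camera, given by its name, has taken for a name from the list of things; names that differ only in an ending like _2 or _b are one class to them, and where a whole thing is asked for, a point or a joint stands for the part that bears it (a point fixed in the world has none). Each returns a list of dicts, best first, with "p" (0 to 1); they miss things now and then, are a little off and sometimes report something else, mostly with a low value. They report only what shows in the picture. A call takes as long as a camera call. They do not tell look-alikes from the thing itself.
- outline_of(camera, thing): "mask" (420x560 bool, what is visible of it) and "rect" ([left, top, width, height] in pixels, round what is visible of it).
The state is a dict: "clock": time; "joints": joint angles; "dq": joint speeds; "joint_efforts": joint torques, N m; "position": TCP position; "ee_rot": TCP orientation; "force": force on the tool from outside, world axes, zero at the start; "ft_torque": the same for the moment, N m; "width": opening from 0.0 (shut) to 1.0 (fully open).
Only numpy, scipy, OpenCV 4.12 (cv2) and the standard library are available. Lean on these libraries where they do the work, as an engineer would, in place of code of your own. Each camera call takes 0.05 s, during which the arm holds its last target. There are 200 camera calls.

## Working session

There is one attempt and no reset: what is moved stays moved. The work goes in short steps, Python scripts to look and compute and a tool call to move; the robot and the scene stay as the last step left them, time stands still between calls to the robot, and variables do not carry over. Pictures are saved under pics/ and viewed, about 8 in all and at most 12, crops included, and the job is handed in when it is done.

Besides the shell and the picture viewer there is one more tool, called after "Emit:" in YAML: its name, and indented under it one key for each argument. move_arm: Moves the arm, as the interface text tells. Its arguments: {"type":"object","properties":{"series":{"type":"array"},"grip":{"type":"number"},"force":{"type":"number"}},"required":["series"]}

```bash
ls; mkdir -p pics; cat > h.py <<'E'
import numpy as np, cv2
from cell import monitor, imaging, workorder, outline_of
from scipy.spatial.transform import Rotation as R
def cam(n):
    s=monitor.observe(); d=imaging.get_image(n)
    K=np.array([[d['fx'],0,d['cx']],[0,d['fy'],d['cy']],[0,0,1]])
    if 'mount' in d:
        T=np.eye(4);T[:3,:3]=R.from_rotvec(s['ee_rot']).as_matrix();T[:3,3]=s['position'];T=T@np.array(d['mount'])
        Rc=T[:3,:3].T;t=-Rc@T[:3,3]
    else:
        Rc=R.from_rotvec(d['rvec']).as_matrix();t=np.array(d['tvec'])
    return d['color'],K,Rc,t
def back(c,uv,z):
    _,K,Rc,t=c; o=-Rc.T@t; r=Rc.T@np.linalg.inv(K)@np.array([uv[0],uv[1],1.]); return o+r*(z-o[2])/r[2]
def proj(c,P):
    _,K,Rc,t=c; q=(K@(Rc@np.atleast_2d(P).T+t[:,None])).T; return q[:,:2]/q[:,2:]
def save(c,n): cv2.imwrite('pics/'+n+'.png',cv2.cvtColor(c[0],cv2.COLOR_RGB2BGR))
E
python3 - <<'E'
from h import *
print(monitor.observe())
for n in ['scene','side']:
    c=cam(n); save(c,n+'0'); print(n,'cam at',(-c[2].T@c[3]).round(3))
    for th in ['hook_grip','tray','ledge','board','cradle']:
        for o in outline_of(n,th)[:3]: print(th,round(o['p'],2),o['rect'])
a=cv2.imread('pics/scene0.png');b=cv2.imread('pics/side0.png')
E
```

```text
pics
{'clock': 0.0, 'joints': array([-0.10260306,  0.43520548,  0.02500846,  1.57407882, -0.01161094,
        1.13399341, -0.07512633]), 'dq': array([-0.000395  , -0.00035627, -0.00066082, -0.00172186,  0.00054142,
        0.00027517,  0.00015974]), 'joint_efforts': array([ 3.89017032e-04, -6.67853522e+01,  9.84863900e-01, -3.14464223e+01,
       -6.05165795e-02,  4.27553023e-02,  1.12382318e-04]), 'position': array([ 6.24529779e-01, -6.87650900e-05,  2.44963300e-01]), 'ee_rot': array([-2.22089103e+00, -2.22060299e+00,  1.86287556e-03]), 'force': array([-0.13612801, -0.15151942,  0.73665867]), 'ft_torque': array([-0.02365579,  0.02231639, -0.05510321]), 'width': 0.9978397798317435}
scene cam at [ 1.046 -0.376  1.038]
hook_grip 0.72 [57.7, 287.9, 121.6, 38.0]
tray 0.78 [363.6, 124.3, 46.3, 46.5]
tray 0.63 [294.0, 155.5, 51.9, 48.0]
ledge 0.7 [199.3, 195.0, 78.2, 70.6]
board 0.74 [190.0, 98.9, 204.6, 188.9]
board 0.59 [56.5, 289.1, 121.7, 35.6]
cradle 0.77 [60.9, 296.1, 76.6, 48.6]
side cam at [0.018 0.85  0.964]
hook_grip 0.92 [336.7, 156.4, 80.4, 32.2]
tray 0.91 [207.7, 262.7, 56.8, 53.9]
tray 0.71 [277.8, 211.7, 71.6, 50.0]
tray 0.6 [114.0, 318.5, 68.1, 66.6]
ledge 0.63 [210.4, 263.0, 51.2, 53.3]
ledge 0.58 [278.5, 211.5, 69.3, 47.8]
board 0.57 [153.6, 198.3, 218.5, 175.1]
board 0.55 [206.9, 263.1, 54.9, 52.4]
cradle 0.93 [367.8, 152.2, 50.7, 38.3]
```

```bash
python3 - <<'E'
import cv2
for n in ['scene','side']:
    a=cv2.imread(f'pics/{n}0.png'); cv2.imwrite(f'pics/{n}0b.png',cv2.resize(a,(800,600)))
E
```

```text
(no output)
```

View pics/scene0b.png

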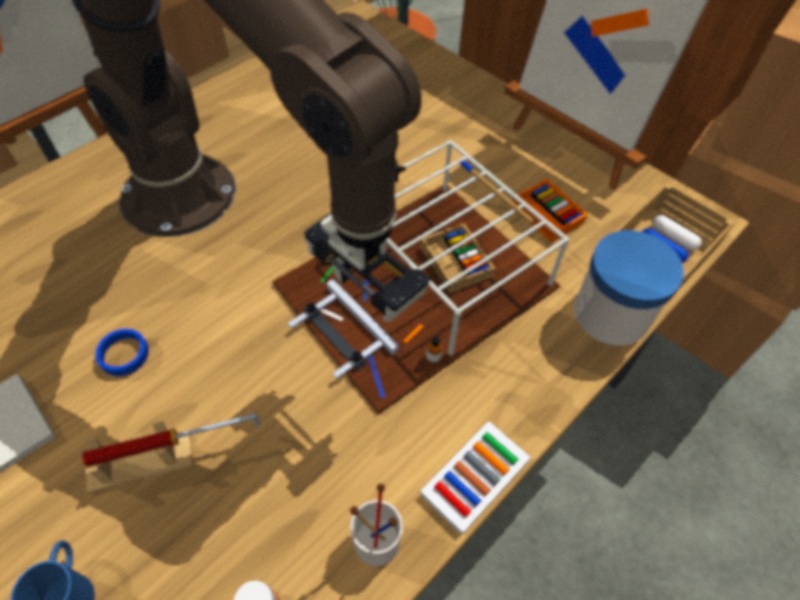

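View pics/side0b.png

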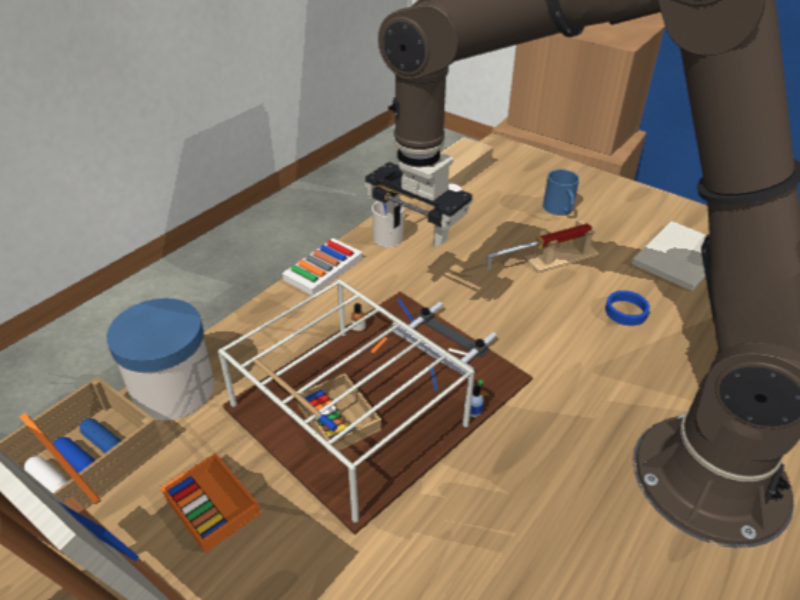

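The scene view shows the hook and cradle at (85–255, 420–480), the stop bar at (360,315) and the pale tray under the rack at (455,255). The look-alikes are the orange tray at (555,205) and the white pastel box at (475,477). The pale wooden one under the rack fits the description. I'll fit the poses and confirm it with a crop.

```bash
python3 - <<'E'
from h import *
from scipy.optimize import least_squares
S=cam('scene');D=cam('side'); k=0.7
def th(x): return np.array([np.cos(x),np.sin(x)])
def W(p,P):
    P=np.array(P,float);c,s=th(p[2]);return np.c_[p[0]+c*P[:,0]-s*P[:,1],p[1]+s*P[:,0]+c*P[:,1],P[:,2]]
for nm,c,l in [('sc',S,[(275,285),(380,410),(560,290)]),('sd',D,[(530,378),(400,292),(228,408),(355,530)])]:
    for q in l: print(nm,back(c,np.array(q)*k,.012).round(3))
def f(p):
    d=p[3]
    r=[]
    P=W(p,[(-.09,.18,.012),(-.09,-.18,.012),(.37,-.18,.012),(.37,.18,.012),(d,.165,.15),(d,-.165,.15),(d+.265,-.165,.15),(d+.265,.165,.15)])
    a=proj(S,P[[0,1,2,5,6,7]])-k*np.array([(275,285),(380,410),(560,290),(457,308),(567,240),(450,145)])
    b=proj(D,P[[0,1,2,3,4,5,6,7]])-k*np.array([(530,378),(400,292),(228,408),(355,530),(472,372),(338,285),(222,350),(352,465)])
    return np.r_[a.ravel(),b.ravel()]
o=min((least_squares(f,[.6,0,y,.1],loss='soft_l1') for y in [-1,0,1]),key=lambda o:o.cost)
print('board',o.x.round(4),o.cost,f(o.x).round(1)); 
for q,c in [((85,455),S),((172,438),S),((255,420),S),((592,228),D),((542,240),D),((490,252),D)]: print(back(c,np.array(q)*k,.068).round(3))
def crop(c,cx,cy,w,h,s): return cv2.resize(cv2.cvtColor(c[0],cv2.COLOR_RGB2BGR)[cy-h//2:cy+h//2,cx-w//2:cx+w//2],(w*s,h*s),interpolation=cv2.INTER_CUBIC)
A=crop(S,318,180,80,60,5);B=crop(D,240,290,80,60,5);C=crop(S,120,310,160,60,5);E=crop(D,380,170,80,60,5)
im=np.vstack([np.hstack([A,B]),C]);cv2.imwrite('pics/m1.png',im)
for n,c in [('scene',S),('side',D)]:
    for t in ['tray']:
        for oo in outline_of(n,t): print(n,t,oo['p'],oo['rect'])
E
```

```text
sc [ 0.361 -0.009  0.012]
sc [ 0.704 -0.05   0.012]
sc [0.773 0.389 0.012]
sd [ 0.347 -0.001  0.012]
sd [ 0.698 -0.051  0.012]
sd [0.746 0.4   0.012]
sd [0.407 0.446 0.012]
board [0.5372 0.0588 1.4418 0.0886] 25.67611838227981 [-2.5 -3.3 -1.   0.9  0.1 -4.6 -0.1  2.2 -1.4 -1.  -0.9 -2.2  1.1 -1.4
 -0.9 -1.2 -5.1 -2.5 -0.9  1.2 -0.8 -1.   0.5 -2.9 -1.1  0.3 -0.3  0.9]
[ 0.448 -0.454  0.068]
[ 0.521 -0.34   0.068]
[ 0.59  -0.226  0.068]
[ 0.445 -0.459  0.068]
[ 0.514 -0.343  0.068]
[ 0.584 -0.231  0.068]
scene tray 0.62 [293.4, 160.0, 52.5, 43.6]
scene tray 0.61 [358.3, 123.9, 53.0, 42.7]
side tray 0.94 [115.5, 318.0, 67.9, 68.9]
side tray 0.66 [210.0, 259.6, 54.8, 56.0]
```

View pics/m1.png

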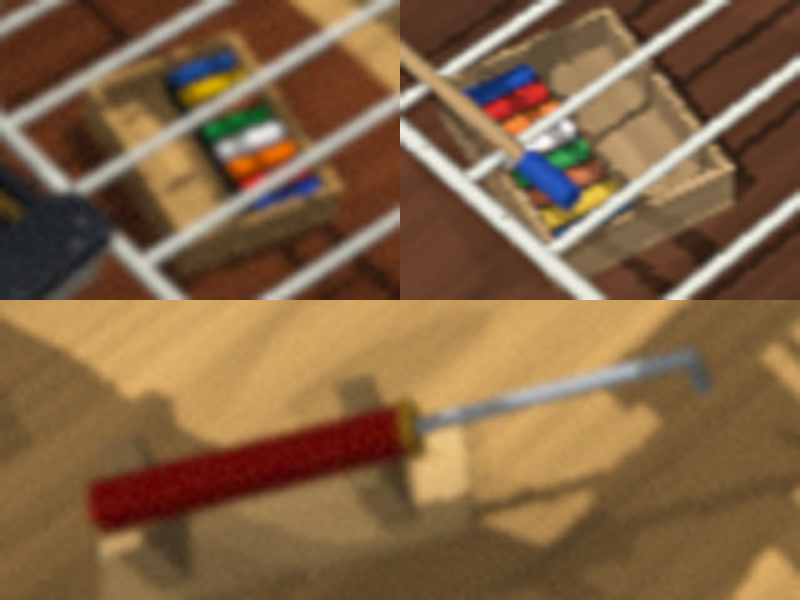

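The enlarged crop confirms the target: a pale wooden tray with its empty half facing the stop bar. In the lower crop the hook lies in its cradle, with the bent end at about (700,370). I'm moving over the hook, then fitting the tray pose.

Emit:
move_arm:
  series:
    - [-1.8,-5,0,0,0,-4]
    - [-1.8,-5,0,0,0,-4]
    - [-1.8,-5,0,0,0,-4]
    - [-1.8,-5,0,0,0,-4]
    - [-1.8,-5,0,0,0,-4]
    - [-1.8,-5,0,0,0,-4]
    - [-1.8,-5,0,0,0,-4]
    - [-1.7,-5,0,0,0,-3.5]
  grip: 1

```text
clock: 1.6
position: [0.4894, -0.3784, 0.246]
ee_rot: [2.743, 1.531, 0.001]
force: [0.5, -0.2, 0.8]
width: 0.999
```

```bash
python3 - <<'E'
from h import *
from scipy.optimize import least_squares
S=cam('scene');D=cam('side');w=cam('wrist');save(w,'w1')
cv2.imwrite('pics/w1s.png',cv2.cvtColor(w[0],cv2.COLOR_RGB2BGR))
def W(p,P):
    P=np.array(P,float);c,s=np.cos(p[2]),np.sin(p[2]);return np.c_[p[0]+c*P[:,0]-s*P[:,1],p[1]+s*P[:,0]+c*P[:,1],P[:,2]]
h=.042
def f(p):
    P=W(p,[(-.05,.065,h),(.05,.065,h),(.05,-.065,h),(-.05,-.065,h)])
    a=proj(S,P[[0,1,2]])-(np.array([(90,88),(238,35),(342,185)])/5+[278,150])
    b=proj(D,P[[3,0,1]])-(np.array([(610,12),(735,175),(555,240)])/5+[200,260])
    return np.r_[a.ravel(),b.ravel()]
o=least_squares(f,[.56,.28,1.4]);print('tray',o.x.round(4),f(o.x).round(1))
s=monitor.observe();print(s['clock'],s['position'],s['ee_rot'],s['force'])
print('proj hook grip,end', proj(w,[[.482,-.4,.065],[.587,-.229,.065],[.447,-.457,.065]]))
# scene image again for unobstructed bar
save(S,'s1');cv2.imwrite('pics/s1b.png',cv2.resize(cv2.cvtColor(S[0],cv2.COLOR_RGB2BGR)[90:300,180:460],(800,600),interpolation=cv2.INTER_CUBIC))
E
```

```text
tray [0.4791 0.2236 1.0591] [-39.2  -9.1 -36.8  -5.  -44.4  -2.3 -31.4  -0.6 -34.8   2.6 -36.2   2.6]
1.75 [ 0.48774182 -0.38097377  0.24579831] [ 2.7455946   1.52404272 -0.00288591] [0.29392137 0.84704959 0.2419398 ]
proj hook grip,end [[285.03038751 211.05014861]
 [283.14990704 -11.31958923]
 [285.53053884 270.19382006]]
```

View pics/w1s.png

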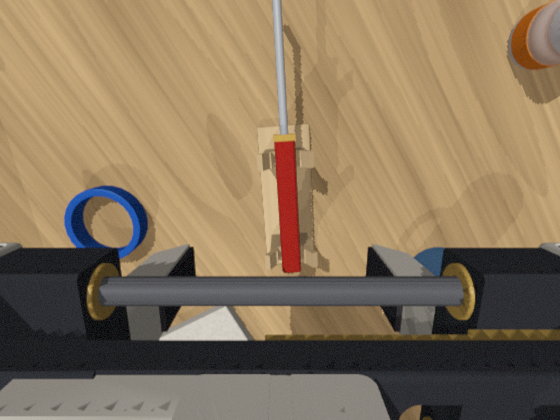

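View pics/s1b.png

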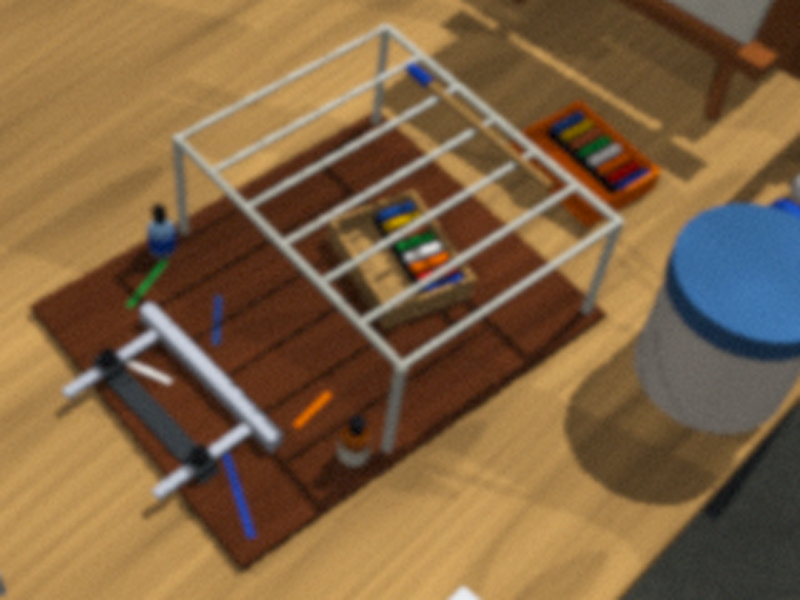

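The wrist view shows the handle from (285,135) to (291,272). The scene crop gives a clear view of the board, bar and rack. In the tray fit I forgot to subtract the montage offset for the second crop, so I'm refitting.

```bash
python3 - <<'E'
from h import *
from scipy.optimize import least_squares
S=cam('scene');D=cam('side');w=cam('wrist'); k=.7; q=280/800
def W(p,P):
    P=np.array(P,float);c,s=np.cos(p[2]),np.sin(p[2]);return np.c_[p[0]+c*P[:,0]-s*P[:,1],p[1]+s*P[:,0]+c*P[:,1],P[:,2]]
h=.042
def f(p):
    P=W(p,[(-.05,.065,h),(.05,.065,h),(.05,-.065,h),(-.05,-.065,h)])
    a=proj(S,P[[0,1,2]])-(np.array([(90,88),(238,35),(342,185)])/5+[278,150])
    b=proj(D,P[[3,0,1]])-(np.array([(210,12),(335,175),(155,240)])/5+[200,260])
    return np.r_[a.ravel(),b.ravel()]
o=least_squares(f,[.56,.28,1.4]);T=o.x;print('tray',T.round(4),f(T).round(1))
sc=np.array([(35,308),(243,568),(603,315),(178,138),(402,365),(618,222),(387,28)])*q+[180,90]
def g(p):
    d=p[3]
    P=W(p,[(-.09,.18,.012),(-.09,-.18,.012),(.37,-.18,.012),(.37,.18,.012),(d,.165,.148),(d,-.165,.148),(d+.265,-.165,.148),(d+.265,.165,.148)])
    a=proj(S,P[[0,1,2,4,5,6,7]])-sc
    b=proj(D,P)-k*np.array([(530,378),(400,292),(228,408),(355,530),(472,372),(338,285),(222,350),(352,465)])
    return np.r_[a.ravel(),b.ravel()]
o=least_squares(g,[.53,.06,1.44,.09],loss='soft_l1');B=o.x;print('board',B.round(4),g(B).round(1))
def loc(P): c,s=np.cos(B[2]),np.sin(B[2]);d=P[:2]-B[:2];return np.array([c*d[0]+s*d[1],-s*d[0]+c*d[1]]).round(4)
print('tray in board',loc(T))
for u in [(150,310),(272,437)]: P=back(S,np.array(u)*q+[180,90],.032);print('bar end',P.round(3),loc(P))
s=monitor.observe();print(s['position'],s['ee_rot'])
a=back(w,(291,271),.076);b=back(w,(284.5,136),.076);d=b-a
print('handle',a,b,np.linalg.norm(d),'mid',(a+b)/2,'ang',np.degrees(np.arctan2(d[1],d[0])))
R3=R.from_rotvec(s['ee_rot']).as_matrix();print('tool x ang',np.degrees(np.arctan2(R3[1,0],R3[0,0])))
# red mask centroid/axis
hsv=cv2.cvtColor(w[0],cv2.COLOR_RGB2HSV);m=((hsv[...,0]<8)|(hsv[...,0]>172))&(hsv[...,1]>180)&(hsv[...,2]>60)
ys,xs=np.nonzero(m&(np.abs(np.arange(560)-288)<40)[None]);print(len(xs),cv2.minAreaRect(np.c_[xs,ys].astype(np.float32)))
E
```

```text
tray [0.5759 0.2934 1.1933] [-1.5 -1.6 -1.  -1.  -1.   0.6 -0.4 -2.3 -1.2 -1.8 -1.5  2.1]
board [0.5375 0.0567 1.442  0.0914] [-2.8 -1.1 -0.5 -0.3  0.7 -1.4 -0.8  0.7 -0.6  0.4 -0.6 -0.2 -1.2  0.
  1.4 -1.9 -0.6 -1.6 -4.6 -3.  -0.3  0.4 -1.2 -0.4  0.2 -2.3 -1.3  1.
 -0.7  1.5]
tray in board [ 0.2397 -0.0077]
bar end [0.451 0.066 0.032] [-0.0022  0.0868]
bar end [0.638 0.049 0.032] [ 0.005  -0.1008]
[ 0.49113934 -0.37533937  0.24558574] [-2.73897049e+00 -1.53726924e+00 -1.18213907e-03]
handle [ 0.46053771 -0.4466219   0.076     ] [ 0.52649374 -0.32497859  0.076     ] 0.13837373683229995 mid [ 0.49351572 -0.38580025  0.076     ] ang 61.533073321692534
tool x ang 58.6073322771252
2239 ((288.09588623046875, 214.60928344726562), (121.6471176147461, 19.298255920410156), 87.39744567871094)
```

```bash
python3 - <<'E'
from h import *
for i in range(5):
    s=monitor.observe();w=cam('wrist');print(s['clock'],s['position'].round(4),s['dq'].round(3)[:4],s['ee_rot'].round(4))
    a=back(w,(291,271),.076);b=back(w,(284.5,136),.076);print(((a+b)/2).round(4))
S=cam('scene');D=cam('side')
k=.7
for q,c in [((85,455),S),((172,438),S),((255,420),S),((592,228),D),((542,240),D),((490,252),D)]: print(back(c,np.array(q)*k,.065).round(3))
print(w[1],(-w[2].T@w[3]))
for n in ['scene','side','wrist']:
    for t in ['hook_grip','cradle']:
        for o in outline_of(n,t)[:1]:
            m=o['mask'].astype(np.uint8);print(n,t,o['rect'],cv2.minAreaRect(np.argwhere(m)[:,::-1].astype(np.float32)))
E
```

```text
1.9 [ 0.4911 -0.3753  0.2456] [-0.016 -0.004 -0.009 -0.   ] [-2.7390e+00 -1.5373e+00 -1.2000e-03]
[ 0.4942 -0.3848  0.076 ]
1.95 [ 0.4913 -0.3749  0.2456] [-0.008 -0.003  0.001  0.001] [-2.7383e+00 -1.5385e+00 -1.2000e-03]
[ 0.4944 -0.3844  0.076 ]
2.0 [ 0.4914 -0.3749  0.2457] [-0.002 -0.002  0.004 -0.001] [-2.7384e+00 -1.5388e+00 -1.1000e-03]
[ 0.4944 -0.3845  0.076 ]
2.05 [ 0.4913 -0.3751  0.2458] [ 0.    -0.001  0.009 -0.   ] [-2.7387e+00 -1.5386e+00 -1.0000e-03]
[ 0.4943 -0.3847  0.076 ]
2.1 [ 0.4912 -0.3753  0.2458] [0.004 0.    0.007 0.001] [-2.7390e+00 -1.5383e+00 -7.0000e-04]
[ 0.4942 -0.385   0.076 ]
[ 0.446 -0.454  0.065]
[ 0.519 -0.34   0.065]
[ 0.589 -0.226  0.065]
[ 0.446 -0.463  0.065]
[ 0.516 -0.347  0.065]
[ 0.586 -0.234  0.065]
[[318.55591138   0.         280.33857573]
 [  0.         318.55591138 213.91091681]
 [  0.           0.           1.        ]] [ 0.52703111 -0.3165098   0.38502751]
scene hook_grip [59.6, 292.2, 121.6, 34.0] ((117.94807434082031, 306.2542724609375), (11.64500617980957, 126.36682891845703), 76.1924819946289)
scene cradle [60.3, 297.1, 76.8, 48.8] ((94.19416809082031, 318.1933898925781), (36.729339599609375, 78.82408142089844), 75.1413803100586)
side hook_grip [338.4, 157.8, 76.8, 29.2] ((375.5728759765625, 170.30303955078125), (9.752392768859863, 78.1373519897461), 71.02959442138672)
side cradle [366.7, 153.1, 51.7, 40.7] ((391.062744140625, 172.2331085205078), (28.485668182373047, 51.549034118652344), 74.93151092529297)
wrist hook_grip [276.2, 2.7, 26.7, 276.1] ((285.1335754394531, 137.5528106689453), (275.5688781738281, 21.189626693725586), 88.37885284423828)
wrist cradle [256.3, 136.7, 61.3, 137.0] ((286.66455078125, 205.72671508789062), (140.05198669433594, 56.328731536865234), 88.85424041748047)
```

```bash
python3 - <<'E'
from h import *
w=cam('wrist');print(monitor.observe()['position'])
hsv=cv2.cvtColor(w[0],cv2.COLOR_RGB2HSV)
m=(((hsv[...,0]<8)|(hsv[...,0]>172))&(hsv[...,1]>150)&(hsv[...,2]>50)).astype(np.uint8);m[:,:230]=0;m[:,340:]=0;m[280:]=0
n,l,st,ce=cv2.connectedComponentsWithStats(m);i=1+st[1:,4].argmax();print(st[i])
L=l==i
pts=[]
for y in range(st[i][1]+3,st[i][1]+st[i][3]-3,6):
    x=np.nonzero(L[y])[0]; pts.append((x.mean(),y)); 
P=np.array([back(w,p,.074) for p in pts]);print(P[[0,-1]].round(4))
d=P[-1]-P[0];print('ang',np.degrees(np.arctan2(-d[1],-d[0])),len(pts),pts[0],pts[-1])
# rod
o=outline_of('wrist','hook_grip')[0]['mask']
Q=[]
for y in range(0,120,10):
    x=np.nonzero(o[y])[0]
    if len(x): Q.append(back(w,(x.mean(),y),.067))
Q=np.array(Q);print(Q[[0,-1]].round(4),np.nonzero(o)[0].min());e=Q[0]-Q[-1];print('rod ang',np.degrees(np.arctan2(e[1],e[0])))
S=cam('scene');D=cam('side')
for c,pp in [(S,[(58.4,321.6),(123.6,305),(178,293)]),]:
    for p in pp: print('scene',back(c,p,.065).round(4))
E
```

```text
[ 0.49035158 -0.37671851  0.245753  ]
[ 276  153   24  123 2325]
[[ 0.5174 -0.3421  0.074 ]
 [ 0.46   -0.4468  0.074 ]]
ang 61.27849412833971 20 (np.float64(285.5), 156) (np.float64(290.5), 270)
[[ 0.5827 -0.2246  0.067 ]
 [ 0.538  -0.3047  0.067 ]] 0
rod ang 60.82910990663019
scene [ 0.4508 -0.4594  0.065 ]
scene [ 0.521  -0.3328  0.065 ]
scene [ 0.5861 -0.2251  0.065 ]
```

Emit:
move_arm:
  series:
    - [-0.3,-1.3,-2,0,0,1.2]
    - [-0.3,-1.3,-4,0,0,1.2]
    - [0,0,-4,0,0,0]
    - [0,0,-2,0,0,0]
    - [0,0,0,0,0,0]
    - [0,0,0,0,0,0]
    - [0,0,0,0,0,0]
  grip: 1

```text
clock: 3.45
position: [0.4853, -0.4034, 0.1275]
ee_rot: [2.706, 1.591, 0.002]
force: [0.2, -0.2, -0.0]
width: 0.998
```

```bash
cat > hk.py <<'E'
from h import *
s=monitor.observe();w=cam('wrist');p=s['position'];print(p.round(4),s['dq'].round(3),s['force'].round(2))
hsv=cv2.cvtColor(w[0],cv2.COLOR_RGB2HSV)
m=(((hsv[...,0]<8)|(hsv[...,0]>172))&(hsv[...,1]>150)&(hsv[...,2]>50)).astype(np.uint8);m[:,:200]=0;m[:,380:]=0
n,l,st,ce=cv2.connectedComponentsWithStats(m);i=1+st[1:,4].argmax();print(st[i]);L=l==i
pts=[(np.nonzero(L[y])[0].mean(),y) for y in range(st[i][1]+4,st[i][1]+st[i][3]-4,4)]
import sys
z=float(sys.argv[1])
P=np.array([back(w,q,z) for q in pts]);v=cv2.fitLine(P[:,:2].astype(np.float32),cv2.DIST_HUBER,0,.01,.01).ravel()
d=v[:2]*np.sign(v[1]);nn=np.array([-d[1],d[0]])
Rm=R.from_rotvec(s['ee_rot']).as_matrix()
print('handle ang',np.degrees(np.arctan2(d[1],d[0])),'tool x ang',np.degrees(np.arctan2(Rm[1,0],Rm[0,0])),'tool z',Rm[:,2].round(3))
print('lateral handle-tcp (left+) mm',1e3*nn@(v[2:]-p[:2]),'front end ahead of tcp mm',1e3*d@(P[0][:2]-p[:2])+0)
E
python3 hk.py .074; python3 -c "
from h import *
w=cam('wrist');save(w,'w2')"
```

```text
[ 0.4853 -0.4034  0.1275] [-0.002 -0.006  0.    -0.001 -0.002 -0.003  0.001] [ 0.21 -0.19 -0.02]
[ 261  123   33  154 4755]
handle ang 61.088783 tool x ang 60.900318958995086 tool z [ 0.002 -0.002 -1.   ]
lateral handle-tcp (left+) mm 1.6490123516474116 front end ahead of tcp mm 69.95142595700054
```

Emit:
move_arm:
  series:
    - [-0.1,0.1,-3,0,0,0]
    - [0,0,-2,0,0,0]
    - [0,0,-0.9,0,0,0]
    - [0,0,0,0,0,0]
    - [0,0,0,0,0,0]
  grip: 1

```text
clock: 4.05
position: [0.484, -0.4022, 0.0679]
ee_rot: [2.707, 1.591, 0.001]
force: [-0.9, -0.6, -0.7]
width: 1.005
```

Emit:
move_arm:
  series:
    - [0,0,0,0,0,0]
    - [0,0,0,0,0,0]
    - [0,0,0,0,0,0]
    - [0,0,0,0,0,0]
    - [0,0,0,0,0,0]
    - [0,0,0,0,0,0]
    - [0,0,0,0,0,0]
  grip: 0
  force: 60

```text
clock: 4.75
position: [0.4834, -0.4017, 0.0667]
ee_rot: [2.708, 1.592, -0.0]
force: [0.5, -0.2, -0.2]
width: 0.443
```

Emit:
move_arm:
  series:
    - [0,0,0,0,0,0]
    - [0,0,0,0,0,0]
    - [0,0,0,0,0,0]
    - [0,0,0,0,0,0]
    - [0,0,0,0,0,0]
    - [0,0,0,0,0,0]

```text
clock: 5.35
position: [0.4834, -0.4017, 0.0667]
ee_rot: [2.708, 1.592, 0.0]
force: [-0.3, 0.5, -0.5]
width: 0.212
```

Emit:
move_arm:
  series:
    - [0,0,1,0,0,0]
    - [0,0,2,0,0,0]
    - [0,0,3,0,0,0]
    - [0,0,3,0,0,0]
    - [0,0,2,0,0,0]
    - [0,0,0,0,0,0]
    - [0,0,0,0,0,0]
    - [0,0,0,0,0,0]

```text
clock: 6.15
position: [0.4828, -0.4011, 0.1756]
ee_rot: [-2.707, -1.591, 0.001]
force: [-0.9, -0.7, -1.4]
width: 0.216
```

```bash
python3 hk.py .186; python3 - <<'E'
from h import *
S=cam('scene');D=cam('side');w=cam('wrist')
im=[cv2.resize(cv2.cvtColor(c[0],cv2.COLOR_RGB2BGR)[y:y+150,x:x+200],(400,300)) for c,x,y in [(S,30,210),(D,290,80)]]
x=cv2.cvtColor(w[0],cv2.COLOR_RGB2BGR)[:300,80:480]
cv2.imwrite('pics/g1.png',np.vstack([np.hstack(im),np.hstack([x,x*0])]))
E
```

```text
[ 0.4828 -0.4011  0.1756] [-0.     0.009 -0.001 -0.001  0.002  0.     0.001] [-0.86 -0.73 -1.4 ]
[ 257  122   48  154 7047]
handle ang 60.905647 tool x ang 60.8993625643222 tool z [-0.002  0.001 -1.   ]
lateral handle-tcp (left+) mm -0.06678286132243925 front end ahead of tcp mm 70.00136636354165
```

View pics/g1.png

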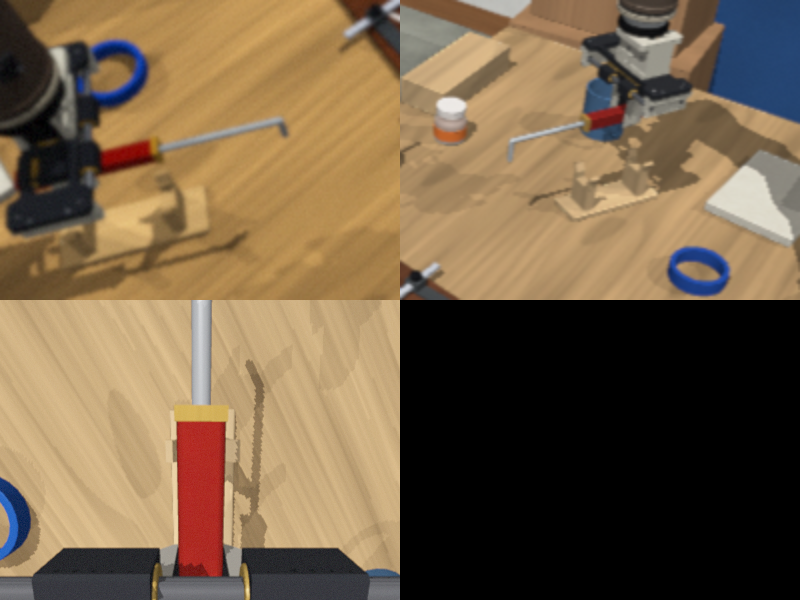

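Holding the hook level. In the crops the tip is at about (285,133) in scene and (510,159) in side. I'm moving to the rack entrance and triangulating the tip from this pose.

```bash
python3 - <<'E'
from h import *
from scipy.optimize import least_squares
s=monitor.observe();S=cam('scene');D=cam('side')
for nm,a,b in [('corner',(169.5,270),(345.5,150)),('tip',(172.7,277.5),(345,159.5))]:
    o=least_squares(lambda P:np.r_[(proj(S,P)[0]-a),(proj(D,P)[0]-b)],[.58,-.23,.15]);d=o.x-s['position'];a_=np.radians(60.9)
    print(nm,o.x.round(4),'ahead',d[0]*np.cos(a_)+d[1]*np.sin(a_),'left',-d[0]*np.sin(a_)+d[1]*np.cos(a_),'z',d[2],o.fun.round(1))
E
```

```text
corner [ 0.5817 -0.2219  0.1735] ahead 0.20486958825968135 left 0.0010147731907824281 z -0.0022235862605169965 [-0.  -0.  -0.1  0. ]
tip [ 0.5818 -0.2223  0.138 ] ahead 0.2045105824987035 left 0.0007616641899248905 z -0.037733650320061596 [-0.4 -0.1 -0.6  0.1]
```

Emit:
move_arm:
  series:
    - [0.4,3.9,0,0,0,2.7]
    - [0.4,3.9,0,0,0,2.7]
    - [0.4,3.9,0,0,0,2.7]
    - [0.4,3.9,0,0,0,2.7]
    - [0.5,3.9,0,0,0,2.7]
    - [0.5,3.9,0,0,0,2.7]
    - [0.5,3.8,0,0,0,2.7]
    - [0.4,3.7,0,0,0,2.8]

```text
clock: 7.25
position: [0.5185, -0.091, 0.1768]
ee_rot: [2.358, 2.076, 0.0]
force: [1.4, 0.6, -2.0]
width: 0.216
```

Emit:
move_arm:
  series:
    - [0,0,-1,0,0,0]
    - [0,0,-2,0,0,0]
    - [0,0,-2.5,0,0,0]
    - [0,0,-2,0,0,0]
    - [0,0,0,0,0,0]
    - [0,0,0,0,0,0]
    - [0,0,0,0,0,0]

```text
clock: 7.95
position: [0.5191, -0.093, 0.1028]
ee_rot: [2.36, 2.072, 0.002]
force: [0.7, 0.9, -1.5]
width: 0.216
```

```bash
python3 - <<'E'
from h import *
s=monitor.observe();S=cam('scene');D=cam('side');p=s['position'];print(p,s['force'],s['ee_rot'])
Rm=R.from_rotvec(s['ee_rot']).as_matrix();a=np.arctan2(Rm[1,0],Rm[0,0]);print(np.degrees(a))
q=p+[.2*np.cos(a),.2*np.sin(a),-.0397];print('tip pred',q,proj(S,q),proj(D,q))
x=[]
for c in (S,D):
    u,v=proj(c,q)[0].astype(int)+[10,-20]; x.append(cv2.resize(cv2.cvtColor(c[0],cv2.COLOR_RGB2BGR)[v-75:v+75,u-50:u+50],(400,600),interpolation=cv2.INTER_CUBIC)); print(u-50,v-75)
cv2.imwrite('pics/e1.png',np.hstack(x))
E
```

```text
[ 0.51914861 -0.09298089  0.10279152] [ 0.70945531  0.92925301 -1.53029362] [2.35967505e+00 2.07208696e+00 1.77043472e-03]
82.57428004476667
tip pred [0.54499675 0.10534176 0.06309152] [[265.76095259 203.31538785]] [[290.10378624 241.64648681]]
225 108
250 146
```

View pics/e1.png

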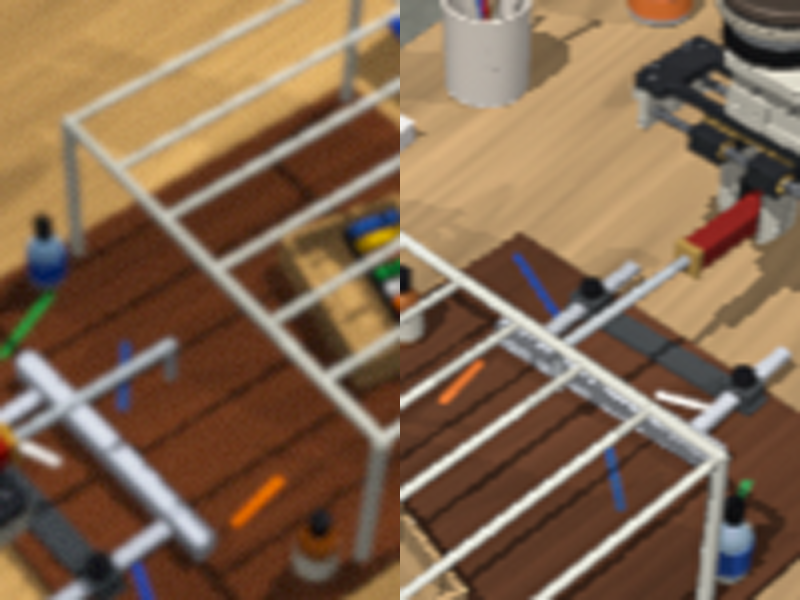

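Emit:
move_arm:
  series:
    - [0.3,2.2,0,0,0,0]
    - [0.4,3,0,0,0,0]
    - [0.4,3,0,0,0,0]
    - [0.4,3,0,0,0,0]
    - [0.4,3,0,0,0,0]
    - [0.3,2.2,0,0,0,0]
    - [0,0,0,0,0,0]
    - [0,0,0,0,0,0]

```text
clock: 8.85
position: [0.5406, 0.0716, 0.1023]
ee_rot: [2.359, 2.074, 0.001]
force: [0.1, -1.0, -0.4]
width: 0.209
```

```bash
python3 - <<'E'
from h import *
s=monitor.observe();S=cam('scene');D=cam('side');p=s['position'];print(p,s['force'],s['ee_rot'])
x=[]
for c,u,v in ((S,318,180),(D,240,290)):
    x.append(cv2.resize(cv2.cvtColor(c[0],cv2.COLOR_RGB2BGR)[v-50:v+50,u-40:u+40],(400,500),interpolation=cv2.INTER_CUBIC)); 
cv2.imwrite('pics/e2.png',np.hstack(x))
E
```

```text
[0.54063867 0.07157807 0.10230384] [ 0.12425501 -0.95207604 -0.43268034] [2.35860441e+00 2.07424094e+00 1.06074372e-03]
```

View pics/e2.png

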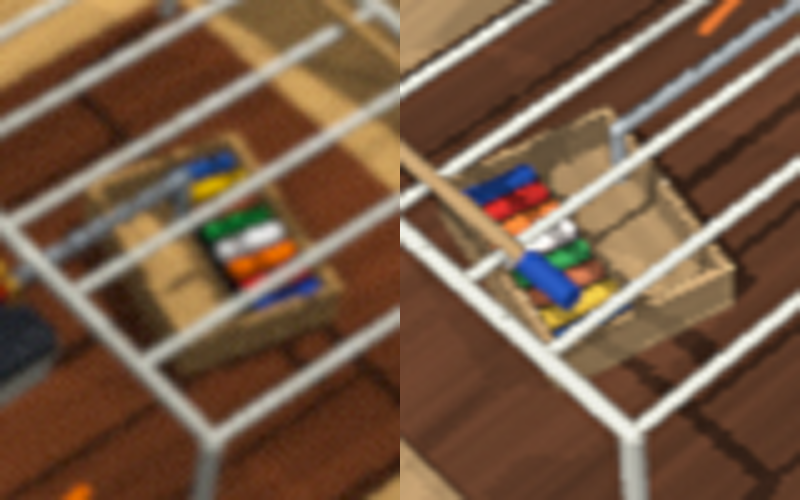

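The tip is above the pocket, at about (183,208) in scene and (619,160) in side. I'll check where it would land before lowering.

```bash
python3 - <<'E'
from h import *
from scipy.optimize import least_squares
S=cam('scene');D=cam('side')
a=np.array([183,208])/5+[278,130]; b=np.array([219,160])/5+[200,240]
o=least_squares(lambda P:np.r_[(proj(S,P)[0]-a),(proj(D,P)[0]-b)],[.57,.27,.06]);print('tip',o.x.round(4),o.fun.round(1))
# refit tray with corners from this picture (top rim)
def W(p,P):
    P=np.array(P,float);c,s=np.cos(p[2]),np.sin(p[2]);return np.c_[p[0]+c*P[:,0]-s*P[:,1],p[1]+s*P[:,0]+c*P[:,1],P[:,2]]
h=.042
def f(p):
    P=W(p,[(-.05,.065,h),(.05,.065,h),(.05,-.065,h),(-.05,-.065,h)])
    A=proj(S,P[[0,1,2]])-(np.array([(90,188),(238,135),(342,285)])/5+[278,130])
    B=proj(D,P[[3,0,1]])-(np.array([(210,110),(335,270),(155,340)])/5+[200,240])
    return np.r_[A.ravel(),B.ravel()]
t=least_squares(f,[.56,.28,1.2]);T=t.x;print(T.round(4),t.fun.round(1))
d=o.x[:2]-T[:2];c,s=np.cos(T[2]),np.sin(T[2]);print('tip in tray',c*d[0]+s*d[1],-s*d[0]+c*d[1])
E
```

```text
tip [0.5675 0.2735 0.0746] [-0.9 -0.  -0.8 -0. ]
[0.5765 0.2929 1.1982] [-1.6 -1.3 -1.1 -0.8 -0.9  0.7 -0.6 -2.1 -1.2 -1.1 -1.4  1.8]
tip in tray -0.0213070699495602 0.0013275939339132698
```

Emit:
move_arm:
  series:
    - [0,0,-1,0,0,0]
    - [0,0,-1.2,0,0,0]
    - [0,0,-1,0,0,0]
    - [0,0,-0.5,0,0,0]
    - [0,0,0,0,0,0]
    - [0,0,0,0,0,0]
    - [0,0,0,0,0,0]

```text
clock: 9.75
position: [0.5407, 0.0714, 0.065]
ee_rot: [2.36, 2.073, 0.001]
force: [0.2, -0.3, -1.9]
width: 0.21
```

Emit:
move_arm:
  series:
    - [-0.1,-0.8,0,0,0,0]
    - [-0.1,-0.6,0,0,0,0]
    - [0,-0.3,0,0,0,0]
    - [-0.1,-0.3,0,0,0,0]
    - [0,-0.3,0,0,0,0]
    - [0,-0.3,0,0,0,0]
    - [-0.1,-0.3,0,0,0,0]

```text
clock: 10.45
position: [0.5366, 0.0426, 0.0648]
ee_rot: [2.36, 2.074, 0.001]
force: [0.8, 2.3, -1.1]
width: 0.214
```

Emit:
move_arm:
  series:
    - [-0.1,-0.7,0,0,0,0]
    - [-0.1,-1,0,0,0,0]
    - [-0.2,-1.4,0,0,0,0]
    - [-0.2,-1.5,0,0,0,0]
    - [-0.2,-1.5,0,0,0,0]
    - [-0.2,-1.5,0,0,0,0]
    - [-0.2,-1.5,0,0,0,0]
    - [-0.2,-1,0,0,0,0]

```text
clock: 11.25
position: [0.522, -0.0608, 0.0647]
ee_rot: [2.362, 2.071, -0.001]
force: [1.0, 2.8, -2.0]
width: 0.211
```

```bash
python3 - <<'E'
from h import *
s=monitor.observe();S=cam('scene');D=cam('side');print(s['position'],s['force'])
x=[cv2.resize(cv2.cvtColor(c[0],cv2.COLOR_RGB2BGR)[v-75:v+75,u-50:u+50],(400,600),interpolation=cv2.INTER_CUBIC) for c,u,v in ((S,275,200),(D,285,245))]
cv2.imwrite('pics/e3.png',np.hstack(x))
E
```

```text
[ 0.52199916 -0.0607868   0.0647346 ] [ 0.97031924  2.84540785 -1.976564  ]
```

View pics/e3.png

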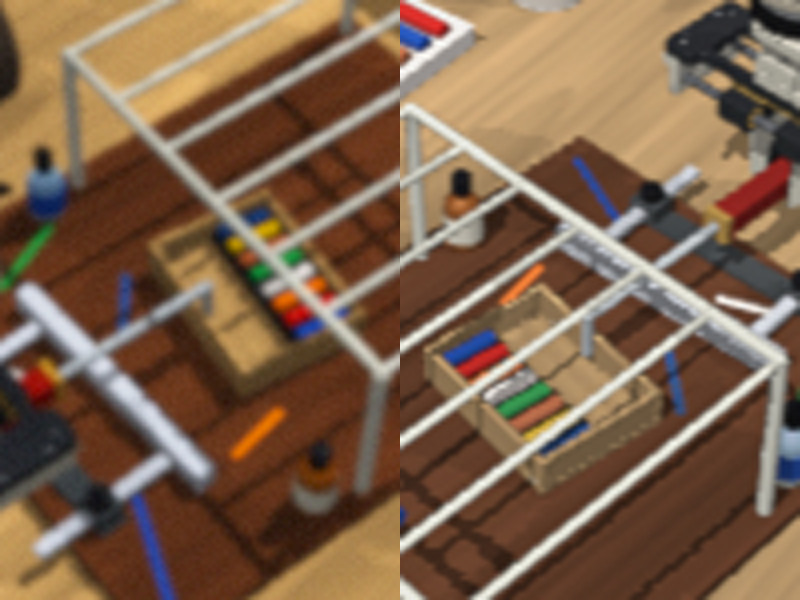

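The tray is following the hook, nearly square, about 60 mm from the bar. Now slower.

Emit:
move_arm:
  series:
    - [-0.1,-0.5,0,0,0,0]
    - [-0.1,-0.5,0,0,0,0]
    - [0,-0.5,0,0,0,0]
    - [-0.1,-0.5,0,0,0,0]
    - [-0.1,-0.5,0,0,0,0]
    - [0,-0.4,0,0,0,0]
    - [0,0,0,0,0,0]

```text
clock: 12.05
position: [0.5182, -0.0887, 0.0647]
ee_rot: [2.361, 2.072, -0.001]
force: [-0.2, -1.0, -3.0]
width: 0.217
```

Emit:
move_arm:
  series:
    - [0,-0.2,0,0,0,0]
    - [-0.1,-0.2,0,0,0,0]
    - [0,-0.2,0,0,0,0]
    - [0,-0.2,0,0,0,0]

```text
clock: 12.45
position: [0.5173, -0.0956, 0.0647]
ee_rot: [-2.36, -2.074, -0.0]
force: [-0.0, 1.9, -3.0]
width: 0.212
```

Emit:
move_arm:
  series:
    - [0,-0.2,0,0,0,0]
    - [-0.1,-0.2,0,0,0,0]
    - [0,-0.2,0,0,0,0]
    - [0,-0.2,0,0,0,0]

```text
clock: 12.85
position: [0.5163, -0.1038, 0.0647]
ee_rot: [-2.36, -2.073, 0.0]
force: [0.7, 2.1, -3.0]
width: 0.212
```

Emit:
move_arm:
  series:
    - [0,-0.2,0,0,0,0]
    - [0,-0.2,0,0,0,0]
    - [-0.1,-0.2,0,0,0,0]

```text
clock: 13.15
position: [0.5155, -0.1098, 0.0648]
ee_rot: [2.36, 2.073, 0.0]
force: [0.9, 2.1, -1.8]
width: 0.216
```

Emit:
move_arm:
  series:
    - [0,-0.2,0,0,0,0]
    - [0,-0.2,0,0,0,0]
    - [0,-0.2,0,0,0,0]

```text
clock: 13.45
position: [0.5153, -0.1158, 0.0647]
ee_rot: [-2.36, -2.073, 0.0]
force: [-0.2, 2.2, -1.9]
width: 0.212
```

Emit:
move_arm:
  series:
    - [0,-0.1,0,0,0,0]
    - [-0.1,-0.1,0,0,0,0]
    - [0,-0.1,0,0,0,0]

```text
clock: 13.75
position: [0.5143, -0.1187, 0.0648]
ee_rot: [2.36, 2.073, 0.0]
force: [-0.4, 2.3, -2.1]
width: 0.212
```

Emit:
move_arm:
  series:
    - [0,-0.1,0,0,0,0]
    - [0,-0.1,0,0,0,0]
    - [0,-0.1,0,0,0,0]

```text
clock: 14.05
position: [0.5143, -0.1214, 0.0647]
ee_rot: [-2.36, -2.074, -0.0]
force: [0.1, 3.3, -1.6]
width: 0.213
```

Emit:
move_arm:
  series:
    - [0,-0.1,0,0,0,0]
    - [0,-0.1,0,0,0,0]
    - [0,0,0,0,0,0]

```text
clock: 14.35
position: [0.5142, -0.1238, 0.0647]
ee_rot: [-2.36, -2.073, 0.0]
force: [-0.1, 3.5, -1.3]
width: 0.216
```

Emit:
move_arm:
  series:
    - [0,-0.1,0,0,0,0]
    - [0,-0.1,0,0,0,0]
    - [0,0,0,0,0,0]

```text
clock: 14.65
position: [0.5143, -0.1259, 0.0647]
ee_rot: [2.36, 2.073, -0.0]
force: [1.3, 2.0, -2.0]
width: 0.216
```

Emit:
move_arm:
  series:
    - [0,-0.1,0,0,0,0]
    - [0,-0.1,0,0,0,0]
    - [0,0,0,0,0,0]

```text
clock: 14.95
position: [0.5143, -0.1279, 0.0648]
ee_rot: [2.36, 2.073, -0.0]
force: [0.8, 2.3, -1.8]
width: 0.209
```

Emit:
move_arm:
  series:
    - [0,-0.1,0,0,0,0]
    - [0,0,0,0,0,0]

```text
clock: 15.15
position: [0.5144, -0.1285, 0.0647]
ee_rot: [-2.36, -2.073, -0.0]
force: [0.3, 4.1, -1.6]
width: 0.214
```

Emit:
move_arm:
  series:
    - [0,-0.1,0,0,0,0]
    - [0,0,0,0,0,0]

```text
clock: 15.35
position: [0.5144, -0.1286, 0.0646]
ee_rot: [-2.359, -2.074, -0.001]
force: [0.2, 7.7, -2.9]
width: 0.213
```

Emit:
move_arm:
  series:
    - [0,-0.05,0,0,0,0]
    - [0,0,0,0,0,0]
    - [0,0,0,0,0,0]
    - [0,0,0,0,0,0]
    - [0,0,0,0,0,0]

```text
clock: 15.85
position: [0.5145, -0.1287, 0.0646]
ee_rot: [-2.358, -2.074, -0.001]
force: [1.0, 9.6, -4.3]
width: 0.211
```

```bash
python3 - <<'E'
from h import *
s=monitor.observe();S=cam('scene');D=cam('side');s2=monitor.observe();print(s['position'],s['force'],s2['force'])
x=[cv2.resize(cv2.cvtColor(c[0],cv2.COLOR_RGB2BGR)[v-75:v+75,u-50:u+50],(400,600),interpolation=cv2.INTER_CUBIC) for c,u,v in ((S,265,205),(D,295,235))]
cv2.imwrite('pics/e4.png',np.hstack(x))
E
```

```text
[ 0.51451869 -0.12866814  0.06461999] [ 1.04126025  9.57430165 -4.2884186 ] [ 1.20116909  9.25373529 -3.61537826]
```

View pics/e4.png

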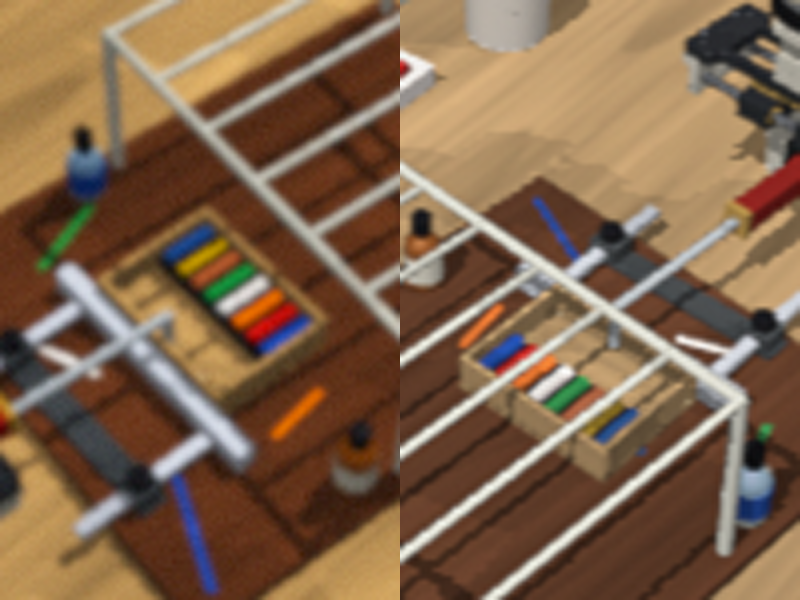

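The tray lies flush and square against the bar in both views, and the pull is steady at about 9.5 N against 2.3 N of drag. I'm unloading the hook and lifting it out.

Emit:
move_arm:
  series:
    - [0,0.2,0,0,0,0]
    - [0.1,0.4,0,0,0,0]
    - [0,0.5,0,0,0,0]
    - [0,0.3,0,0,0,0]
    - [0,0,0,0,0,0]
    - [0,0,0,0,0,0]

```text
clock: 16.55
position: [0.5154, -0.1163, 0.0648]
ee_rot: [2.36, 2.073, -0.0]
force: [0.1, -0.5, -1.2]
width: 0.212
```

Emit:
move_arm:
  series:
    - [0,0,1,0,0,0]
    - [0,0,2,0,0,0]
    - [0,0,3,0,0,0]
    - [0,0,3,0,0,0]
    - [0,0,2,0,0,0]
    - [0,0,0,0,0,0]
    - [0,0,0,0,0,0]

```text
clock: 17.25
position: [0.5153, -0.1164, 0.1751]
ee_rot: [2.36, 2.073, 0.001]
force: [-0.1, 0.1, -1.9]
width: 0.215
```

Emit:
move_arm:
  series:
    - [-0.4,-3.5,0,0,0,-2.7]
    - [-0.4,-3.6,0,0,0,-2.7]
    - [-0.4,-3.6,0,0,0,-2.7]
    - [-0.4,-3.6,0,0,0,-2.7]
    - [-0.4,-3.6,0,0,0,-2.7]
    - [-0.4,-3.6,0,0,0,-2.7]
    - [-0.4,-3.6,0,0,0,-2.7]
    - [-0.4,-3.4,0,0,0,-2.8]

```text
clock: 18.05
position: [0.4821, -0.4024, 0.173]
ee_rot: [-2.708, -1.588, 0.002]
force: [0.2, 0.9, -2.1]
width: 0.21
```

Emit:
move_arm:
  series:
    - [0,0,0,0,0,0]
    - [0,0,0,0,0,0]
    - [0,0,0,0,0,0]
    - [0,0,0,0,0,0]
    - [0,0,0,0,0,0]

```text
clock: 18.55
position: [0.4838, -0.4001, 0.1746]
ee_rot: [-2.707, -1.594, -0.0]
force: [-0.2, 0.7, -1.9]
width: 0.213
```

```bash
python3 hk.py .183; python3 - <<'E'
from h import *
from scipy.optimize import least_squares
s=monitor.observe();S=cam('scene');D=cam('side')
x=[]
for c,u,v in ((S,130,290),(D,390,150)):
    x.append(cv2.resize(cv2.cvtColor(c[0],cv2.COLOR_RGB2BGR)[v-75:v+75,u-50:u+50],(400,600),interpolation=cv2.INTER_CUBIC))
cv2.imwrite('pics/e5.png',np.hstack(x))
# rim corners from pics/e4 (crop origins (215,130),(245,160), scale 4)
h=.042
def W(p,P):
    P=np.array(P,float);c,q=np.cos(p[2]),np.sin(p[2]);return np.c_[p[0]+c*P[:,0]-q*P[:,1],p[1]+q*P[:,0]+c*P[:,1],P[:,2]]
def f(p):
    P=W(p,[(-.05,.065,h),(.05,.065,h),(.05,-.065,h),(-.05,-.065,h)])
    return np.r_[(proj(S,P[[0,1,2]])-(np.array([(100,278),(205,208),(325,318)])/4+[215,130])).ravel(),(proj(D,P[[2]])-(np.array([(62,358)])/4+[245,160])).ravel(),(proj(D,P[[1]])-(np.array([(208,440)])/4+[245,160])).ravel()]
t=least_squares(f,[.54,.12,1.44]);print(t.x.round(4),t.fun.round(1))
E
```

```text
[ 0.4838 -0.4001  0.1746] [ 0.002 -0.003  0.005 -0.006 -0.001  0.001 -0.   ] [-0.2   0.66 -1.87]
[ 257  122   48  154 7046]
handle ang 60.905205 tool x ang 60.99265991259872 tool z [ 0.  0. -1.]
lateral handle-tcp (left+) mm 0.05641753691888494 front end ahead of tcp mm 70.01738988675329
[0.5407 0.1147 1.5142] [-1.7  0.8 -0.9 -0.3  0.2  0.  -1.3 -1.  -0.9  2. ]
```

View pics/e5.png

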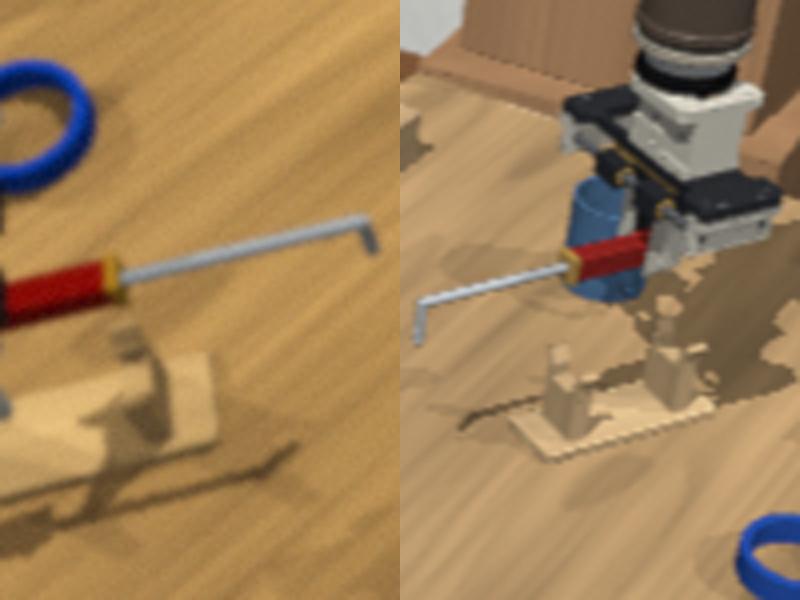

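```bash
python3 - <<'E'
from h import *
for n in ['scene','side']:
    c=cam(n);g=cv2.cvtColor(c[0],cv2.COLOR_RGB2GRAY)
    L=cv2.createLineSegmentDetector(cv2.LSD_REFINE_ADV).detect(g)[0].reshape(-1,4)
    for l in L:
        r=[]
        P,Q=back(c,l[:2],.037),back(c,l[2:],.037);d=Q-P;m=(P+Q)/2;ln=np.hypot(*d[:2])
        a=np.arctan2(d[1],d[0]);a=(a+np.pi/2)%np.pi-np.pi/2
        if ln>.035 and .40<m[0]<.68 and -.08<m[1]<.22 and abs(abs(a+.1))<.3 : print(n,'px',l.round(1),'mid',m.round(3)[:2],'len',ln.round(3),'x-axis yaw',round(a+np.pi/2,3))
E
```

```text
scene px [277.6 241.2 236.5 201.1] mid [0.555 0.06 ] len 0.173 x-axis yaw 1.509
scene px [228.5 199.  274.8 246.4] mid [0.547 0.046] len 0.2 x-axis yaw 1.491
scene px [291.1 185.1 282.5 176.3] mid [0.517 0.218] len 0.041 x-axis yaw 1.428
scene px [319.7 214.  309.1 203.4] mid [0.639 0.201] len 0.045 x-axis yaw 1.448
scene px [239.7 137.8 319.3 219.5] mid [0.484 0.21 ] len 0.381 x-axis yaw 1.434
scene px [304.7 199.1 295.  188.8] mid [0.576 0.21 ] len 0.045 x-axis yaw 1.413
scene px [205.5 219.7 190.1 200. ] mid [ 0.415 -0.03 ] len 0.082 x-axis yaw 1.424
scene px [262.7 290.2 240.6 263.1] mid [ 0.666 -0.064] len 0.093 x-axis yaw 1.443
scene px [277.3 221.5 251.9 196.9] mid [0.543 0.102] len 0.109 x-axis yaw 1.497
scene px [234.8 256.6 211.7 227. ] mid [ 0.54  -0.048] len 0.111 x-axis yaw 1.425
scene px [281.9 194.4 267.7 181.1] mid [0.51  0.175] len 0.063 x-axis yaw 1.49
scene px [296.2 207.7 284.9 197.5] mid [0.578 0.169] len 0.046 x-axis yaw 1.507
scene px [244.5 204.2 265.  225. ] mid [0.537 0.07 ] len 0.089 x-axis yaw 1.487
scene px [258.2 238.1 243.6 222.6] mid [0.567 0.028] len 0.063 x-axis yaw 1.479
side px [330.6 257.5 288.7 229.7] mid [0.515 0.056] len 0.156 x-axis yaw 1.453
side px [265.1 217.6 291.7 235.9] mid [0.624 0.055] len 0.109 x-axis yaw 1.437
side px [295.3 238.6 310.5 248.3] mid [0.528 0.068] len 0.056 x-axis yaw 1.482
side px [312.8 249.8 326.8 261. ] mid [0.465 0.077] len 0.055 x-axis yaw 1.356
side px [280.2 203.8 298.9 215.6] mid [ 0.643 -0.025] len 0.077 x-axis yaw 1.457
side px [306.4 220.7 330.9 236.4] mid [ 0.528 -0.01 ] len 0.094 x-axis yaw 1.446
```

Both views show the tray's edges parallel to the bar: in scene, 1.49–1.51 rad for the tray against 1.49–1.51 rad for the bar. The tray is flush, so I'm laying the hook back.

Emit:
move_arm:
  series:
    - [-0.05,-0.15,-2,0,0,0]
    - [0,0,-3,0,0,0]
    - [0,0,-2,0,0,0]
    - [0,0,-1,0,0,0]
    - [0,0,-0.5,0,0,0]
    - [0,0,0,0,0,0]
    - [0,0,0,0,0,0]

```text
clock: 19.5
position: [0.4834, -0.4031, 0.0907]
ee_rot: [2.707, 1.591, 0.001]
force: [-0.2, -0.2, -1.4]
width: 0.214
```

Emit:
move_arm:
  series:
    - [0,0,-0.5,0,0,0]
    - [0,0,-0.5,0,0,0]
    - [0,0,-0.5,0,0,0]
    - [0,0,-0.4,0,0,0]
    - [0,0,-0.3,0,0,0]
    - [0,0,0,0,0,0]
    - [0,0,0,0,0,0]

```text
clock: 20.2
position: [0.4829, -0.4027, 0.0677]
ee_rot: [-2.708, -1.592, 0.0]
force: [0.3, -0.1, -1.6]
width: 0.215
```

Emit:
move_arm:
  series:
    - [0,0,-0.1,0,0,0]
    - [0,0,0,0,0,0]
    - [0,0,0,0,0,0]

```text
clock: 20.5
position: [0.4829, -0.4027, 0.0668]
ee_rot: [2.708, 1.592, 0.0]
force: [0.2, -0.4, -2.1]
width: 0.213
```

Emit:
move_arm:
  series:
    - [0,0,0,0,0,0]
    - [0,0,0,0,0,0]
    - [0,0,0,0,0,0]
    - [0,0,0,0,0,0]
    - [0,0,0,0,0,0]
    - [0,0,0,0,0,0]
    - [0,0,0,0,0,0]
    - [0,0,0,0,0,0]
  grip: 0.9

```text
clock: 21.3
position: [0.4829, -0.4026, 0.0668]
ee_rot: [2.708, 1.592, 0.0]
force: [0.6, 0.3, -0.1]
width: 0.854
```

Emit:
move_arm:
  series:
    - [0,0,1,0,0,0]
    - [0,0,3,0,0,0]
    - [0,0,4,0,0,0]
    - [0,0,4,0,0,0]
    - [0,0,4,0,0,0]
    - [0,0,2,0,0,0]
    - [0,0,0,0,0,0]
    - [0,0,0,0,0,0]

```text
clock: 22.1
position: [0.4828, -0.4026, 0.2472]
ee_rot: [2.708, 1.592, 0.001]
force: [0.1, 0.1, 0.2]
width: 0.904
```

```bash
python3 hk.py .074; python3 - <<'E'
from h import *
S=cam('scene');D=cam('side')
f=lambda c,x,y,w,h:cv2.resize(cv2.cvtColor(c[0],cv2.COLOR_RGB2BGR)[y:y+h,x:x+w],(400,300),interpolation=cv2.INTER_CUBIC)
cv2.imwrite('pics/end.png',np.vstack([np.hstack([f(S,40,260,160,120),f(D,310,110,120,90)]),np.hstack([f(S,200,140,120,90),f(D,240,190,120,90)])]))
E
```

```text
[ 0.4828 -0.4026  0.2472] [ 0.001  0.026 -0.006  0.029 -0.001 -0.005 -0.001] [0.05 0.1  0.23]
[ 271  126   20  134 2577]
handle ang 60.575912 tool x ang 60.89740349216271 tool z [ 0.001 -0.    -1.   ]
lateral handle-tcp (left+) mm 0.06463175764507749 front end ahead of tcp mm 67.84607463892137
```

View pics/end.png

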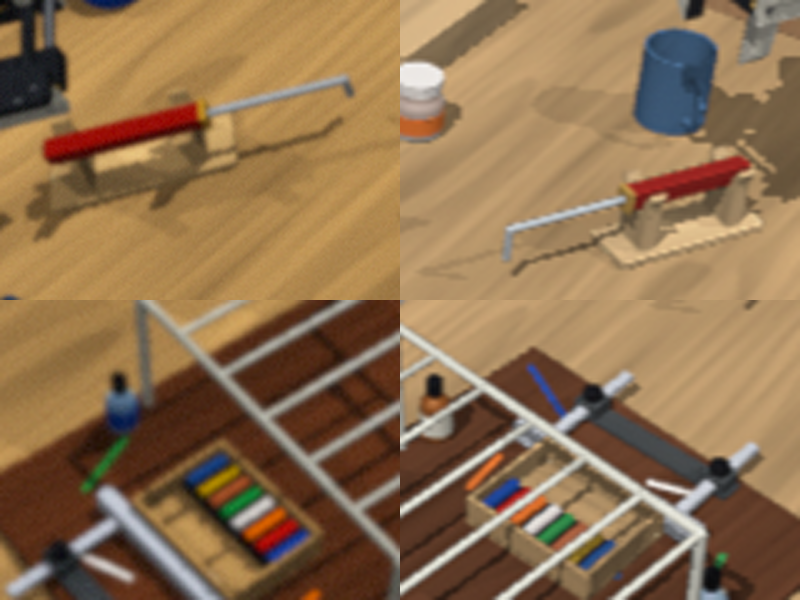

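The hook lies level in both saddles, the tray is flush against the bar, and the gripper is clear of everything.

```bash
python3 -c "
from h import *
print(workorder.sign_off())"
```

```text
the job is handed in; nothing more can be done
None
```

I took the hook from its cradle, dropped its end into the middle of the tray's empty near half, and dragged the tray out to the stop bar. Dragging took about 2.3 N. I pressed the tray home at a steady 9.5 N, about 7 N beyond dragging; readings came only at the end of each move, and none was above 10 N. I then lifted the hook out, laid it back and handed the job in at about 22 s; no verdict was reported.

**Last checks:**
- **Hook:** it lies level in both saddles. The hand released it within 1 mm of where it was first picked up, and the gripper is clear above.
- **Tray:** in the final pictures it lies flat against the bar. After the pull, detected edges in the scene view put it parallel to the bar, 1.49–1.51 rad for both. The gap itself was judged by eye and from the stiff rise in force.
- **Disagreement:** a rough corner fit of the tray (1.514 rad) differed from the fitted board direction (1.442 rad) by 0.07 rad. The scene view put the bar at the tray's angle. The side-view edges mostly gave 1.44–1.48 rad, with one at 1.36, and were too scattered to settle it.
- **Bystanders:** I saw none out of place in the pictures, but I did not measure them.

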